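Post the bracket that matches the sample through the sprung flaps

ROBOT

A 7-joint arm with a two-finger parallel gripper is mounted at the origin on the work surface. World frame = base frame: x ahead of the robot, y to its left, z up, the work surface at z = 0. Lengths are in m, angles in rad, forces in N, time in s.
With the tool pointing down it reaches from about 0.4 to 0.85 m from the base axis. Payload 4.5 kg.
Tool frame: the origin (TCP) lies midway between the tips of the shut fingers; the grasp point (between the pads) lies 19 mm behind it; z points along the fingers, y is the line along which they close (so a half turn about z gives the same grasp; the last joint's range is limited). The gripper opens to 88 mm and grips with 3 to 60 N. Pads are 18 mm wide; open, the fingers measure 123 mm over their backs; the gripper's body (75 mm by 187 mm) begins 45 mm behind the grasp point.
Start: joints at [1.322, 0.689, -0.195, 1.565, 0.157, 0.902, -0.215], TCP at [0.174, -0.6, 0.239] pointing down, gripper open.
Joint ranges: [-3.01, 3.01], [-0.46, 2.08], [-1.47, 1.51], [0.13, 2.56], [-1, 4.14], [0.04, 2.09], [-2.66, 2.66]. Speed limits (rad/s): [2.57, 2.57, 3.14, 3.14, 3.14, 3.14, 3.14].

INTERFACE

Orientations are given as a unit quaternion [x, y, z, w].
In Python, from plant import r, eyes, finish_job gives the robot as it stands. The module is installed in compiled form; this text tells all that it offers.
- The arm moves only by the tool move_arm, never from a script. Its argument "motion" is a list of rows, each a list of 7 numbers: the shift along the tool's x, y, z in mm, then the turn, a rotation vector about the tool's x, y, z in degrees, then the closure, from 0 (fully open) to 1 (shut). A call has 1 to 5 rows; each row is the pose to reach, as a shift and turn from the pose commanded when the call began, along the tool's axes at that moment; what a row does not reach only later rows make up. A row lasts 1/8 s, in which the tool goes at most 62.5 mm and 10.7 degrees, less where a joint would pass 70% of its speed; a pose out of reach is approached as far as the arm can. A call with a gripper value outside its range is refused whole. The fingers move at their own pace and stop on an object; "newtons" is the grip in N (left out, the last holds). Time passes only in rows, so rows that repeat a pose let the fingers close. It gives the time, the measured TCP pose, the force, the opening and the grip force at its end, in the units of the state.
- r.get_state(): the state, without advancing time (a new reading comes with each control period).
- eyes.snapshot(name): name is "scene" or "side" or "wrist"; returns a dict with "frame" (384x512x3 uint8, red, green, blue), "z_map" (384x512 float32, m along the optical axis (not along the pixel's ray), 0 where there is no reading), "intrinsics" (3x3 intrinsics, pixels), "world_to_cam" (4x4, takes a point from world to camera coordinates). Camera axes: x right, y down, z forward; pixel columns grow to the right and rows downward; lengths in m; the calibration is good to about 2 mm. A picture is of the moment at which its call begins.
- finish_job(): hands the job in; it is judged then, once.
The state is a dict: "clock": time; "q": joint angles; "qd": joint speeds; "joint_torque": joint torques, N m; "tool_pos": TCP position; "eef_rot": TCP orientation; "contact_force": force on the tool from outside, world axes, zero at the start; "moment": the same for the moment, N m; "opening": opening from 0.0 (shut) to 1.0 (fully open); "finger_force": force on a finger pad.
Only numpy, scipy, OpenCV 4.12 (cv2) and the standard library are available. Lean on these libraries where they do the work, as an engineer would, in place of code of your own. Each camera call takes 0.05 s, during which the arm holds its last target. There are 200 camera calls.

TASK

On this model maker's table a sample bracket lies on the white card beside the tray. Take the one bracket of the same shape out of the tray's bins, push it down through both sprung flaps in the top of the kit box, and let go only when it is inside past the flaps, so that it lies in the box and the flaps close behind it. Leave the other brackets where they are in their bins and do not disturb the things standing about.

Things in the scene. Friction and masses are not known exactly. Their poses are not given: they have to be found in the camera images.
- part_L: Loose plywood L bracket: one arm to +y at the spine's +x end (arm centre line x = +45 mm; its end at y = 36 mm). Flat, 12 mm thick, about 50 g. Spine 110 mm long (x from -55 to 55) and 20 mm wide (y from -10 to 10); arms 20 mm wide. Origin: centre of the spine's underside; x along the spine, z up. One of the four brackets, one in each bin of the tray, in any bin and at any yaw.
- part_T: Loose plywood T bracket: one arm to +y at the middle of the spine (arm centre line x = 0; its end at y = 36 mm). Flat, 12 mm thick, about 50 g. Spine 110 mm long (x from -55 to 55) and 20 mm wide (y from -10 to 10); arms 20 mm wide. Origin: centre of the spine's underside; x along the spine, z up. One of the four brackets, one in each bin of the tray, in any bin and at any yaw.
- part_U: Loose plywood U bracket: two arms to +y, one at each end of the spine (arm centre lines x = +45 and -45 mm; their ends at y = 36 mm). Flat, 12 mm thick, about 50 g. Spine 110 mm long (x from -55 to 55) and 20 mm wide (y from -10 to 10); arms 20 mm wide. Origin: centre of the spine's underside; x along the spine, z up. One of the four brackets, one in each bin of the tray, in any bin and at any yaw.
- part_Z: Loose plywood Z bracket: one arm to +y at the spine's +x end and one to -y at its -x end (arm centre lines x = +45 and -45 mm; ends at y = +28 and -28 mm). Flat, 12 mm thick, about 50 g. Spine 110 mm long (x from -55 to 55) and 20 mm wide (y from -10 to 10); arms 20 mm wide. Origin: centre of the spine's underside; x along the spine, z up. One of the four brackets, one in each bin of the tray, in any bin and at any yaw.
- sample_L: Pattern (fixed, only to be looked at) of the same shape, size and frame as part_L. Exactly one of the four patterns lies on the white card and is the sample; the other three lie put away on the cork boards at the left and right edges of the work area and mean nothing.
- sample_T: Pattern (fixed, only to be looked at) of the same shape, size and frame as part_T. Exactly one of the four patterns lies on the white card and is the sample; the other three lie put away on the cork boards at the left and right edges of the work area and mean nothing.
- sample_U: Pattern (fixed, only to be looked at) of the same shape, size and frame as part_U. Exactly one of the four patterns lies on the white card and is the sample; the other three lie put away on the cork boards at the left and right edges of the work area and mean nothing.
- sample_Z: Pattern (fixed, only to be looked at) of the same shape, size and frame as part_Z. Exactly one of the four patterns lies on the white card and is the sample; the other three lie put away on the cork boards at the left and right edges of the work area and mean nothing.
- card_spot (a point): Centre of the top of the white square card (136 mm, 4 mm thick, fixed) just beyond the tray. The pattern whose origin is here is the sample.
- tray: Grey plastic tray, fixed, 300 x 300 mm, 32 mm high, walls, floor and the cross divider 6 mm thick: 2 x 2 bins, each 141 mm square inside, bin centres at x, y = +-73.5 mm. Origin: centre of its underside. It stands to the left or to the right of the robot's centre line, the kit box on the other side.
- kit_box: Plywood kit box, fixed, 134 mm (x) by 184 mm (y), 120 mm high, floor 8 mm. Its top has an opening 104 mm (x) by 150 mm (y), shut by two plain aluminium flaps that meet in the middle. Origin: centre of its underside; yaw within 0.35 of straight.
- box_mouth (a point): Centre of the opening, level with the top of the kit box (120 mm over the work surface).
- flap_a (a joint): Sprung flap on the +x side of the opening: hinged along the opening's edge at box x = +52 mm, 51 mm long towards the middle, 3 mm thick, 146 mm along y. 0 = shut and level; grows as it is pushed down into the box, up to 1.45 rad. Its spring (0.04 N m shut, 0.06 N m at 1 rad) shuts it again. It carries a bracket laid on it, and swings back up over a bracket pushed below it: a centred bracket lies past the flaps when its upper face is about 50 mm under the mouth.
- flap_b (a joint): The same flap mirrored, hinged at box x = -52 mm.
- paint_a: Bystander: small amber paint jar, 34 mm wide, 50 mm tall. Not to be disturbed.
- paint_b: Bystander: small grey paint jar, 34 mm wide, 50 mm tall. Not to be disturbed.
- thinner: Bystander: amber thinner bottle, 54 mm wide, 140 mm tall, standing beyond the gap between tray and kit box. Not to be disturbed.
- tape: Bystander: paper tape roll lying flat, 60 mm wide, 18 mm high, beyond the kit box. Not to be disturbed.
- glue: Bystander: blue glue bottle, 32 mm wide, 60 mm tall, beyond the kit box. Not to be disturbed.
- driver: Bystander: screwdriver, 150 mm long, lying beyond the kit box. Not to be disturbed.
- pliers: Bystander: blue-handled pliers, 145 mm long, lying in front of the kit box. Not to be disturbed.
Mind the look-alikes: they are no part of the job. What is shaped like the part_U but red is not meant.

How it is judged:
On the way, in this order (a step that is already met when the one before it is completed fails the run):
1. the bracket that matches the sample is lifted out of its bin in the fingers (((horizontal distance between sample_L and card_spot below 0.05 m and height (world z) of part_L above 0.06 m and contact force between the fingers and part_L above 0.5 N) or (horizontal distance between sample_T and card_spot below 0.05 m and height (world z) of part_T above 0.06 m and contact force between the fingers and part_T above 0.5 N) or (horizontal distance between sample_U and card_spot below 0.05 m and height (world z) of part_U above 0.06 m and contact force between the fingers and part_U above 0.5 N) or (horizontal distance between sample_Z and card_spot below 0.05 m and height (world z) of part_Z above 0.06 m and contact force between the fingers and part_Z above 0.5 N))), for 0.1 s.
2. still gripped, it holds both flaps open (((horizontal distance between sample_L and card_spot below 0.05 m and z of part_L in the frame of kit_box below 0.105 m and horizontal distance between part_L and box_mouth below 0.09 m and contact force between the fingers and part_L above 0.5 N and value of joint each of flap_a, flap_b above 0.4 rad) or (horizontal distance between sample_T and card_spot below 0.05 m and z of part_T in the frame of kit_box below 0.105 m and horizontal distance between part_T and box_mouth below 0.09 m and contact force between the fingers and part_T above 0.5 N and value of joint each of flap_a, flap_b above 0.4 rad) or (horizontal distance between sample_U and card_spot below 0.05 m and z of part_U in the frame of kit_box below 0.105 m and horizontal distance between part_U and box_mouth below 0.09 m and contact force between the fingers and part_U above 0.5 N and value of joint each of flap_a, flap_b above 0.4 rad) or (horizontal distance between sample_Z and card_spot below 0.05 m and z of part_Z in the frame of kit_box below 0.105 m and horizontal distance between part_Z and box_mouth below 0.09 m and contact force between the fingers and part_Z above 0.5 N and value of joint each of flap_a, flap_b above 0.4 rad))), for 0.1 s.
At the end, for the whole second after the job is handed in: The bracket matching the sample is at rest in the kit box, its origin under 70 mm over the box's underside and within the walls; both flaps are shut (under 0.12 rad); the other three brackets are within 40 mm of where they began (((horizontal distance between sample_L and card_spot below 0.05 m and z of part_L in the frame of kit_box between 0 and 0.07 m and linear speed of part_L below 0.03 m/s and x of part_L in the frame of kit_box between -0.062 and 0.062 m and y of part_L in the frame of kit_box between -0.087 and 0.087 m and not (distance of part_T from where it was at the start of the episode above 0.04 m) and not (distance of part_U from where it was at the start of the episode above 0.04 m) and not (distance of part_Z from where it was at the start of the episode above 0.04 m)) or (horizontal distance between sample_T and card_spot below 0.05 m and z of part_T in the frame of kit_box between 0 and 0.07 m and linear speed of part_T below 0.03 m/s and x of part_T in the frame of kit_box between -0.062 and 0.062 m and y of part_T in the frame of kit_box between -0.087 and 0.087 m and not (distance of part_L from where it was at the start of the episode above 0.04 m) and not (distance of part_U from where it was at the start of the episode above 0.04 m) and not (distance of part_Z from where it was at the start of the episode above 0.04 m)) or (horizontal distance between sample_U and card_spot below 0.05 m and z of part_U in the frame of kit_box between 0 and 0.07 m and linear speed of part_U below 0.03 m/s and x of part_U in the frame of kit_box between -0.062 and 0.062 m and y of part_U in the frame of kit_box between -0.087 and 0.087 m and not (distance of part_L from where it was at the start of the episode above 0.04 m) and not (distance of part_T from where it was at the start of the episode above 0.04 m) and not (distance of part_Z from where it was at the start of the episode above 0.04 m)) or (horizontal distance between sample_Z and card_spot below 0.05 m and z of part_Z in the frame of kit_box between 0 and 0.07 m and linear speed of part_Z below 0.03 m/s and x of part_Z in the frame of kit_box between -0.062 and 0.062 m and y of part_Z in the frame of kit_box between -0.087 and 0.087 m and not (distance of part_L from where it was at the start of the episode above 0.04 m) and not (distance of part_T from where it was at the start of the episode above 0.04 m) and not (distance of part_U from where it was at the start of the episode above 0.04 m))) and value of joint each of flap_a, flap_b below 0.12 rad); the robot touches nothing.
It fails at once if a bystander was moved by more than 40 mm (distance of any of paint_a, paint_b, thinner, tape, glue, driver, pliers from where it was at the start of the episode above 0.04 m).
It fails at once if a bystander was tipped over (angle between any of paint_a, paint_b, thinner, tape, glue's own z axis and vertical above 0.6 rad).
It fails at once if a bracket of another shape was taken from its bin ((not (horizontal distance between sample_L and card_spot below 0.05 m) and height (world z) of part_L above 0.05 m) or (not (horizontal distance between sample_T and card_spot below 0.05 m) and height (world z) of part_T above 0.05 m) or (not (horizontal distance between sample_U and card_spot below 0.05 m) and height (world z) of part_U above 0.05 m) or (not (horizontal distance between sample_Z and card_spot below 0.05 m) and height (world z) of part_Z above 0.05 m)).
It also fails if it takes over 48 s, if anything falls off the work surface, if the arm or the gripper's body presses on something with over 40 N, if the wrist force passes 120 N, or if a joint passes its speed limit or range.

## Working session

There is one attempt and no reset: what is moved stays moved. The work goes in short steps, Python scripts to look and compute and a tool call to move; the robot and the scene stay as the last step left them, time stands still between calls to the robot, and variables do not carry over. Pictures are saved under pics/ and viewed, at most 10 in all, crops included, and the job is handed in when it is done.

Besides the shell and the picture viewer there is one more tool, called in YAML: its name, and indented under it one key for each argument. move_arm: Moves the arm, as the interface text tells. Its arguments: {"type":"object","properties":{"motion":{"type":"array","items":{"type":"array","items":{"type":"number"}}},"newtons":{"type":"number"}},"required":["motion"]}

```bash
mkdir -p pics
cat > h.py <<'E'
import numpy as np,cv2,pickle
from plant import r,eyes,finish_job
def snap(n,f):
    s=eyes.snapshot(n); pickle.dump(s,open(f'pics/{f}.pkl','wb')); cv2.imwrite(f'pics/{f}.png',s['frame'][:,:,::-1]); return s
def load(f): return pickle.load(open(f'pics/{f}.pkl','rb'))
def px(s,u,v,d=None):
    d=np.median(s['z_map'][v-1:v+2,u-1:u+2]) if d is None else d
    p=np.linalg.inv(s['intrinsics'])@[u,v,1]*d
    return (np.linalg.inv(s['world_to_cam'])@[*p,1])[:3]
def cloud(s):
    v,u=np.mgrid[:384,:512]; z=s['z_map']
    p=np.stack([u*z,v*z,z],-1)@np.linalg.inv(s['intrinsics']).T
    T=np.linalg.inv(s['world_to_cam']); return p@T[:3,:3].T+T[:3,3]
E
python3 - <<'E'
from h import *
np.set_printoptions(precision=3,suppress=True)
a=snap('scene','scene0');b=snap('side','side0')
cv2.imwrite('pics/both.png',cv2.resize(np.vstack([a['frame'],b['frame']])[:,:,::-1],None,fx=.78,fy=.78))
cv2.imwrite('pics/sc.png',cv2.resize(a['frame'][:,:,::-1],(800,600),interpolation=cv2.INTER_CUBIC))
print(a['world_to_cam'],b['world_to_cam'],r.get_state())
E
```

```text
[[ 0.282  0.959  0.019 -0.129]
 [ 0.643 -0.174 -0.746 -0.223]
 [-0.712  0.223 -0.666  1.892]
 [ 0.     0.     0.     1.   ]] [[-0.778 -0.628 -0.019  0.378]
 [-0.327  0.431 -0.841  0.227]
 [ 0.536 -0.648 -0.541  1.089]
 [ 0.     0.     0.     1.   ]] {'clock': 0.1, 'q': array([ 1.322,  0.69 , -0.195,  1.566,  0.157,  0.903, -0.215]), 'qd': array([ 0.001, -0.003, -0.   , -0.004,  0.   , -0.   ,  0.   ]), 'joint_torque': array([ -0.003, -52.85 ,  -1.272, -15.384,  -0.053,   0.002,   0.   ]), 'tool_pos': array([ 0.174, -0.6  ,  0.238]), 'eef_rot': array([ 0.99 ,  0.141, -0.   , -0.001]), 'contact_force': array([ 0.062,  0.419, -0.353]), 'moment': array([ 0.011, -0.005,  0.061]), 'finger_force': 0.0, 'opening': 0.9968019824195468}
```

View pics/sc.png

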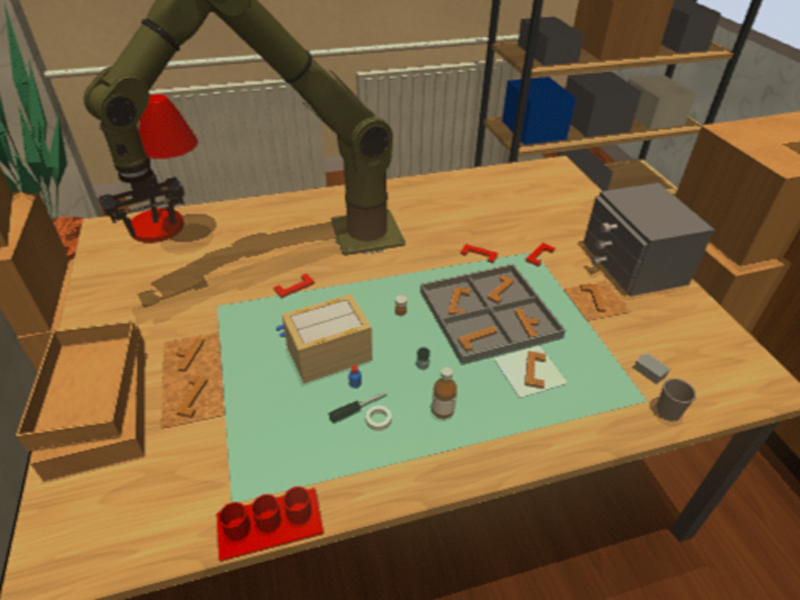

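View pics/side0.png

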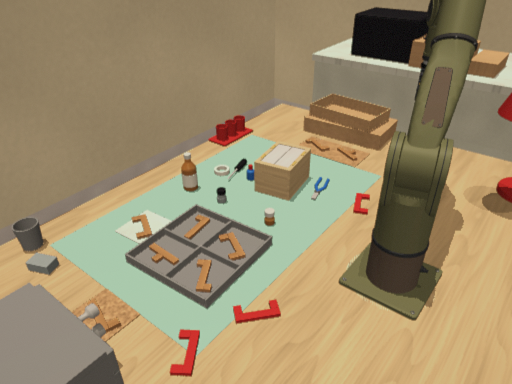

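The scene view (800x600) shows the sample U on the white card at (535,370). The bins hold a U-like bracket at (458,298), Z (500,288), L (478,337) and T (527,320). The look-alikes are red brackets at (295,285), (480,251) and (540,253), and patterns on cork at (190,352), (192,397) and (595,297). I choose the one at (458,298). The side view shows the same bracket at about (232,244).

Run:
```python
from h import *
np.set_printoptions(precision=3,suppress=True)
a=load('scene0');b=load('side0')
c1=cv2.resize(a['frame'][160:260,255:385],None,fx=4.5,fy=4.5,interpolation=cv2.INTER_CUBIC)[:,:,::-1]
cv2.imwrite('pics/c1.png',c1)
for n,s in(('scene',a),('side',b)):
    P=cloud(s); X,Y,Z=P[...,0],P[...,1],P[...,2]
    # box top
    m=(Z>.105)&(Z<.135)&(X>.3)&(X<.8)&(Y>-.45)&(Y<.05)
    n_,l,st,_=cv2.connectedComponentsWithStats(m.astype('uint8'));
    k=1+np.argmax(st[1:,4]);q=P[l==k]
    print(n,'boxtop',st[k],np.median(q[:,2]),cv2.minAreaRect(q[:,:2].astype('float32')*1000))
    # wood-coloured in tray
    h=cv2.cvtColor(s['frame'],cv2.COLOR_RGB2HSV)
    w=(h[...,1]>110)&(h[...,0]<22)&(Z>.004)&(Z<.045)&(X>.3)&(X<.95)&(Y>-.1)&(Y<.5)&(h[...,2]>70)
    n_,l,st,ce=cv2.connectedComponentsWithStats(w.astype('uint8'))
    for k in range(1,n_):
        if st[k,4]>40:
            q=P[l==k]; print(n,'wood',ce[k],st[k,4],np.percentile(q[:,2],[10,50,90]),q[:,:2].mean(0),cv2.minAreaRect(q[:,:2].astype('float32')*1000))
```

```text
scene boxtop [ 181  188   57   39 1314] 0.1183247239215407 ((505.4520568847656, -220.860107421875), (140.60438537597656, 185.68756103515625), 9.41965389251709)
scene wood [319.975 184.545] 121 [0.01  0.016 0.019] [0.397 0.301] ((394.90008544921875, 303.91363525390625), (44.59138488769531, 120.40973663330078), 46.82152557373047)
scene wood [292.512 191.802] 121 [0.013 0.017 0.02 ] [0.412 0.163] ((413.13592529296875, 166.00985717773438), (46.0712776184082, 111.2821044921875), 60.151851654052734)
scene wood [337.141 206.039] 128 [0.012 0.016 0.02 ] [0.546 0.315] ((541.6812744140625, 323.3203430175781), (43.53788757324219, 120.82258605957031), 87.0902099609375)
scene wood [304.274 215.281] 146 [0.01  0.016 0.02 ] [0.561 0.16 ] ((553.3232421875, 163.5838623046875), (52.08186721801758, 115.64596557617188), 24.015409469604492)
scene wood [341.175 235.994] 160 [0.011 0.014 0.018] [0.704 0.258] ((702.482421875, 263.81927490234375), (41.464786529541016, 113.32471466064453), 61.224430084228516)
side boxtop [ 254  141   57   33 1130] 0.11778444291377527 ((503.6870422363281, -217.94586181640625),
[... 364 characters left out ...]
0979003906), 9.005549430847168)
side wood [269.081 220.597] 62 [0.009 0.02  0.028] [0.391 0.013] ((392.6390686035156, 11.806951522827148), (25.4069766998291, 16.525081634521484), 38.279727935791016)
side wood [232.948 245.621] 309 [0.012 0.016 0.019] [0.406 0.171] ((415.1665954589844, 166.64926147460938), (50.49789810180664, 125.72230529785156), 59.69869613647461)
side wood [162.306 254.381] 291 [0.012 0.016 0.019] [0.54  0.322] ((551.0750122070312, 325.5046081542969), (49.730228424072266, 124.77458190917969), 82.21675109863281)
side wood [203.468 275.877] 342 [0.013 0.017 0.019] [0.387 0.312] ((389.23779296875, 308.901123046875), (38.298824310302734, 115.93161010742188), 43.255226135253906)
```

View pics/c1.png

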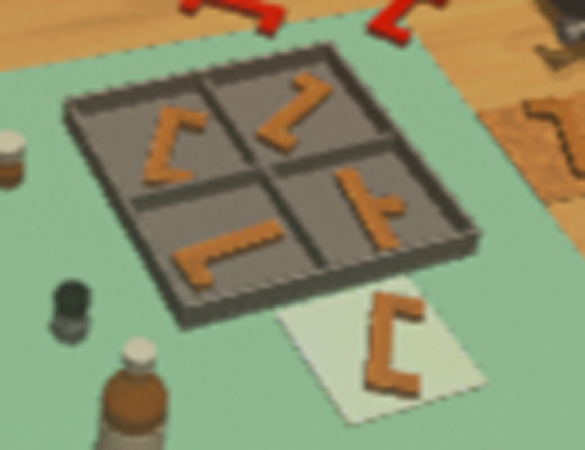

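The crop confirms the choice: the bracket at crop (170,145) is a U with its arms to the right, matching the sample at (390,345). The three others are Z, L and T. Part_U sits at about (0.413, 0.166) with its +y axis at about 60°. Moving to hover.

move_arm:
  motion:
    - [57, -27, 0, 0, 0, -9, 0]
    - [114, -54, 0, 0, 0, -18, 0]
    - [171, -81, 0, 0, 0, -27, 0]
    - [228, -108, 0, 0, 0, -36, 0]
    - [285, -136, 0, 0, 0, -45, 0]

```text
clock: 0.72
tool_pos: [0.4088, -0.3908, 0.2385]
eef_rot: [0.859, 0.511, -0.0, -0.0]
contact_force: [0.5, -1.2, 0.3]
opening: 1.001
finger_force: 0.0
```

```bash
cat >> h.py <<'E'
from scipy.spatial.transform import Rotation as R
def go(p,yaw_y=None):
    s=r.get_state(); M=R.from_quat(s['eef_rot']).as_matrix(); d=M.T@(np.array(p)-s['tool_pos'])*1000
    cur=np.degrees(np.arctan2(M[1,1],M[0,1])); print('t',s['clock'],'pos',s['tool_pos'],'F',s['contact_force'],'yaw_y',cur,'q',s['q'],'shift',d)
    if yaw_y is not None: print('turn z',-((yaw_y-cur+180)%360-180))
np.set_printoptions(precision=3,suppress=True)
E
python3 -c "
from h import *
go([.49,-.087,.239],60)"
```

```text
t 0.725 pos [ 0.409 -0.391  0.239] F [ 0.455 -1.181  0.316] yaw_y -28.513628026829686 q [ 0.917  0.629 -0.396  1.742  0.311  0.833 -0.119] shift [305.699 -73.711  -0.473]
turn z -88.51362802682968
```

move_arm:
  motion:
    - [60, -15, 0, 0, 0, -9, 0]
    - [120, -30, 0, 0, 0, -18, 0]
    - [180, -45, 0, 0, 0, -27, 0]
    - [240, -60, 0, 0, 0, -36, 0]
    - [300, -74, 0, 0, 0, -45, 0]

```text
clock: 1.35
tool_pos: [0.4874, -0.092, 0.2386]
eef_rot: [0.598, 0.801, -0.0, -0.0]
contact_force: [0.8, 0.5, 0.2]
opening: 1.001
finger_force: 0.0
```

```bash
python3 -c "
from h import *
go([.40,.15,.22],60)"
```

```text
t 1.35 pos [ 0.487 -0.092  0.239] F [0.803 0.454 0.238] yaw_y 16.480561796357666 q [ 0.473  0.573 -0.599  1.934  0.455  0.771 -0.097] shift [256.892 -15.179  18.561]
turn z -43.51943820364232
```

move_arm:
  motion:
    - [51, -3, 3, 0, 0, -9, 0]
    - [102, -6, 6, 0, 0, -18, 0]
    - [154, -9, 9, 0, 0, -27, 0]
    - [205, -12, 14, 0, 0, -36, 0]
    - [252, -15, 18, 0, 0, -44, 0]

```text
clock: 1.98
tool_pos: [0.4019, 0.1455, 0.2205]
eef_rot: [0.255, 0.967, -0.0, -0.0]
contact_force: [0.5, -0.3, -0.5]
opening: 0.999
finger_force: 0.0
```

```bash
python3 -c "
from h import *
s=snap('wrist','w1');go([.4075,.155,.12],60)
print(s['world_to_cam'])
cv2.imwrite('pics/w1b.png',cv2.resize(s['frame'][:,:,::-1],(800,600)))
P=cloud(s);Z=P[...,2];h=cv2.cvtColor(s['frame'],cv2.COLOR_RGB2HSV)
w=(h[...,1]>110)&(h[...,0]<22)&(Z>.006)&(Z<.025)&(np.hypot(P[...,0]-.41,P[...,1]-.166)<.085)
q=P[w];print(w.sum(),np.percentile(q[:,2],[5,50,95]));t=q[q[:,2]>.014]
print(cv2.minAreaRect(t[:,:2].astype('float32')*1000))
"
```

```text
t 2.025 pos [0.4   0.152 0.221] F [-0.844  4.57   0.714] yaw_y 61.23160300516458 q [ 0.041  0.561 -0.779  2.136  0.627  0.68  -0.097] shift [ -5.864   5.363 101.022]
turn z 1.2316030051645726
[[ 0.493  0.87   0.    -0.325]
 [ 0.835 -0.473  0.279 -0.3  ]
 [ 0.243 -0.137 -0.96   0.295]
 [ 0.     0.     0.     1.   ]]
2996 [0.009 0.018 0.019]
((411.6840515136719, 170.53895568847656), (44.872982025146484, 108.72366333007812), 59.73222351074219)
```

View pics/w1b.png

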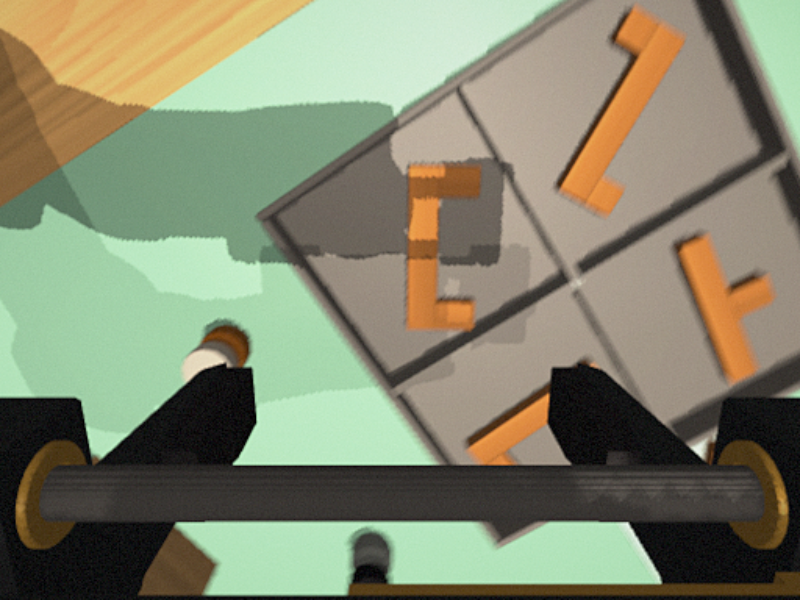

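The wrist view shows the U's spine centre at about pixel (422,247) with the arms pointing right, and a free line to the tray walls for half-open fingers. The amber jar is at (215,350), outside the tray.

move_arm:
  motion:
    - [-3, 3, 35, 0, 0, 1, 0.5]
    - [-6, 7, 70, 0, 0, 1, 0.5]
    - [-6, 7, 100, 0, 0, 1, 0.5]
    - [-6, 7, 100, 0, 0, 1, 0.5]
  newtons: 50

```text
clock: 2.52
tool_pos: [0.4102, 0.1464, 0.1193]
eef_rot: [0.265, 0.964, -0.002, -0.001]
contact_force: [-0.2, -0.2, -0.3]
opening: 0.57
finger_force: 0.0
```

```bash
python3 -c "
from h import *
s=snap('wrist','w2');go([.4055,.158,.01],60)
P=cloud(s);Z=P[...,2];h=cv2.cvtColor(s['frame'],cv2.COLOR_RGB2HSV)
w=(h[...,1]>110)&(h[...,0]<22)&(Z>.006)&(Z<.025)&(np.hypot(P[...,0]-.41,P[...,1]-.166)<.085)
q=P[w];print(w.sum(),np.percentile(q[:,2],[5,50,95]));t=q[q[:,2]>.014]
print(cv2.minAreaRect(t[:,:2].astype('float32')*1000))
f=s['frame'][:,:,::-1].copy()
for p in ([.4055,.158,.018],[.4117,.1705,.018]):
  c=s['world_to_cam']@[*p,1];u=s['intrinsics']@c[:3]/c[2];cv2.circle(f,(int(u[0]),int(u[1])),3,(255,0,0),-1)
cv2.imwrite('pics/w2b.png',f)
"
```

```text
t 2.575 pos [0.411 0.147 0.12 ] F [0.018 0.54  0.255] yaw_y 59.22076990889718 q [-0.121  0.726 -0.526  2.212  0.913  0.435 -0.363] shift [ 10.243   6.963 110.453]
turn z -0.7792300911028178
5747 [0.017 0.018 0.019]
((412.29595947265625, 169.66583251953125), (45.585472106933594, 109.77466583251953), 59.69474411010742)
```

View pics/w2b.png

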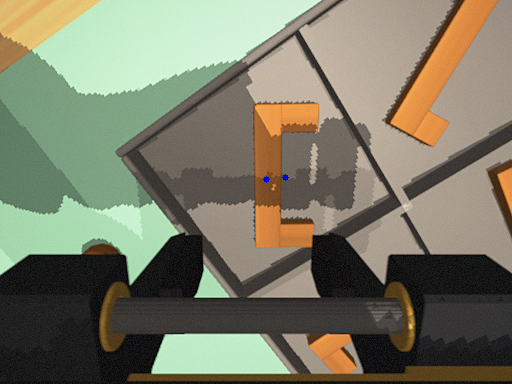

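The marked grasp point (266,179) lies on the spine centre (268,176), and the measured top is at 18 mm. Descending.

move_arm:
  motion:
    - [5, 3, 30, 0, 0, -0.5, 0.5]
    - [10, 7, 60, 0, 0, -0.5, 0.5]
    - [10, 7, 85, 0, 0, -0.5, 0.5]
    - [10, 7, 85, 0, 0, -0.5, 0.5]

```text
clock: 3.08
tool_pos: [0.4069, 0.1584, 0.0357]
eef_rot: [0.26, 0.966, -0.001, 0.001]
contact_force: [-0.0, 0.0, 1.1]
opening: 0.497
finger_force: 0.0
```

```bash
python3 -c "
from h import *
go([.4058,.1575,.009],60)"
```

```text
t 3.075 pos [0.407 0.158 0.036] F [-0.026  0.029  1.075] yaw_y 59.82210314116851 q [-0.408  0.876 -0.113  2.259  1.473  0.09  -0.91 ] shift [ 0.545 -1.328 26.719]
turn z -0.1778968588315024
```

move_arm:
  motion:
    - [0, -1, 12, 0, 0, 0, 0.5]
    - [0, -1, 26, 0, 0, 0, 0.5]
    - [0, -1, 26, 0, 0, 0, 0.5]

```text
clock: 3.45
tool_pos: [0.4067, 0.1576, 0.0105]
eef_rot: [0.262, 0.965, 0.001, 0.0]
contact_force: [-0.9, 0.6, 0.0]
opening: 0.498
finger_force: 0.0
```

```bash
python3 -c "
from h import *
go([.4058,.1575,.009],60)"
```

```text
t 3.45 pos [0.407 0.158 0.011] F [-0.901  0.649  0.025] yaw_y 59.568056810666555 q [-0.318  0.939 -0.252  2.258  1.776  0.206 -1.209] shift [ 0.761 -0.567  1.51 ]
turn z -0.43194318933345244
```

move_arm:
  motion:
    - [0, 0, 1, 0, 0, 0, 0.5]
    - [0, 0, 1, 0, 0, 0, 1]
    - [0, 0, 1, 0, 0, 0, 1]
    - [0, 0, 1, 0, 0, 0, 1]
    - [0, 0, 1, 0, 0, 0, 1]
  newtons: 50

```text
clock: 4.08
tool_pos: [0.406, 0.1576, 0.009]
eef_rot: [0.261, 0.965, 0.0, 0.0]
contact_force: [1.1, -0.9, 5.3]
opening: 0.223
finger_force: 50.0
```

move_arm:
  motion:
    - [0, 0, -15, 0, 0, 0, 1]
    - [0, 0, -40, 0, 0, 0, 1]
    - [0, 0, -70, 0, 0, 0, 1]
    - [0, 0, -100, 0, 0, 0, 1]
    - [0, 0, -100, 0, 0, 0, 1]

```text
clock: 4.7
tool_pos: [0.4066, 0.1583, 0.1106]
eef_rot: [0.262, 0.965, 0.002, 0.001]
contact_force: [0.4, 0.3, -0.2]
opening: 0.218
finger_force: 50.0
```

```bash
python3 -c "
from h import *
go([.45,0,.22],9.5)"
```

```text
t 4.7 pos [0.407 0.158 0.111] F [ 0.368  0.305 -0.184] yaw_y 59.645473214889066 q [-0.176  0.738 -0.481  2.225  0.954  0.389 -0.419] shift [-117.509 -114.15  -109.838]
turn z 50.14547321488908
```

Gripped (19 mm opening, 50 N) and lifted. Next I pass over the box to a spot beyond it for one wrist look.

move_arm:
  motion:
    - [-32, -30, -40, 0, 0, 5, 1]
    - [-70, -60, -80, 0, 0, 10, 1]
    - [-110, -90, -110, 0, 0, 15, 1]
    - [-150, -120, -130, 0, 0, 20, 1]
    - [-190, -148, -150, 0, 0, 25, 1]

```text
clock: 5.32
tool_pos: [0.4954, -0.0689, 0.2581]
eef_rot: [0.466, 0.885, -0.001, -0.0]
contact_force: [-0.1, 0.2, 0.4]
opening: 0.221
finger_force: 50.0
```

```bash
python3 -c "
from h import *
go([.52,-.34,.26],9.5)"
```

```text
t 5.325 pos [ 0.495 -0.069  0.258] F [-0.124  0.22   0.353] yaw_y 34.45461451443168 q [ 0.492  0.573 -0.71   1.895  0.49   0.855  0.13 ] shift [-237.465 -133.126   -1.466]
turn z 24.954614514431682
```

move_arm:
  motion:
    - [-48, -27, 0, 0, 0, 6, 1]
    - [-96, -54, 0, 0, 0, 12, 1]
    - [-144, -81, 0, 0, 0, 18, 1]
    - [-190, -107, 0, 0, 0, 25, 1]
    - [-237, -133, 0, 0, 0, 25, 1]

```text
clock: 5.95
tool_pos: [0.5203, -0.3391, 0.2569]
eef_rot: [0.645, 0.764, -0.002, -0.0]
contact_force: [0.6, 1.4, -0.4]
opening: 0.222
finger_force: 50.0
```

move_arm:
  motion:
    - [0, 0, 0, 0, 0, 0, 1]

```text
clock: 6.08
tool_pos: [0.5188, -0.3433, 0.2558]
eef_rot: [0.648, 0.761, -0.003, 0.0]
contact_force: [-1.5, 0.0, -0.4]
opening: 0.219
finger_force: 50.0
```

```bash
python3 -c "
from h import *
s=snap('wrist','w3');go([.5,-.22,.20],9.5)
P=cloud(s);Z=P[...,2]
m=(Z>.112)&(Z<.128)&(abs(P[...,0]-.505)<.13)&(abs(P[...,1]+.22)<.15)
n,l,st,_=cv2.connectedComponentsWithStats(m.astype('uint8'));k=1+np.argmax(st[1:,4]);q=P[l==k]
print(st[k],np.percentile(q[:,2],[5,50,95]),cv2.minAreaRect(q[:,:2].astype('float32')*1000))
f=s['frame'][:,:,::-1].copy();y=np.radians(9.5)
for dx,dy in ((0,0),(.052,.075),(-.052,.075),(.067,.092),(-.067,.092),(0,.075),(0,-.075)):
  p=[.5045+dx*np.cos(y)-dy*np.sin(y),-.2195+dx*np.sin(y)+dy*np.cos(y),.12]
  c=s['world_to_cam']@[*p,1];u=s['intrinsics']@c[:3]/c[2];cv2.circle(f,(int(u[0]),int(u[1])),2,(255,0,0),-1)
cv2.imwrite('pics/w3b.png',cv2.resize(f,(800,600)))
"
```

```text
t 6.125 pos [ 0.519 -0.339  0.256] F [-0.772 -0.494 -0.062] yaw_y 9.420124630286367 q [ 0.815  0.711 -0.577  1.545  0.435  1.018  0.281] shift [121.112   0.519  56.156]
turn z -0.07987536971364761
[  172     0   183   144 22788] [0.118 0.119 0.121] ((509.91485595703125, -258.4000549316406), (134.47727966308594, 105.80537414550781), 9.648629188537598)
```

View pics/w3b.png

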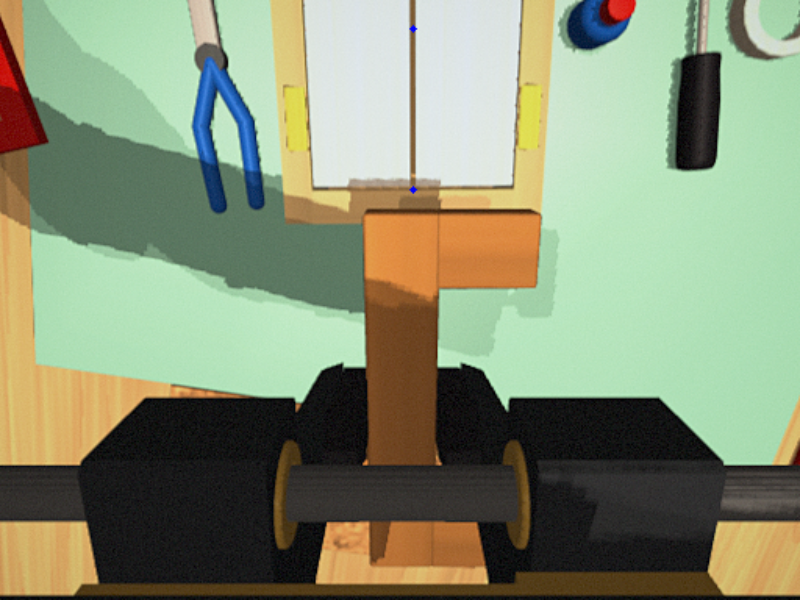

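The wrist view shows the projected opening end (413,190) and box centre (413,28) exactly on the flaps' slit and end, with the top at 119–120 mm. So the box is at (0.5045, −0.2195) with yaw 9.6°. The bracket hangs level, arms to the right. Moving over the mouth.

move_arm:
  motion:
    - [40, -3, 10, 0, 0, 0, 1]
    - [80, -6, 30, 0, 0, 0, 1]
    - [119, -8, 55, 0, 0, 0, 1]
    - [119, -8, 85, 0, 0, 0, 1]
    - [119, -8, 95, 0, 0, 0, 1]

```text
clock: 6.75
tool_pos: [0.4916, -0.219, 0.162]
eef_rot: [0.644, 0.765, -0.001, -0.002]
contact_force: [-0.2, 0.1, -0.9]
opening: 0.217
finger_force: 50.0
```

```bash
python3 -c "
from h import *
go([.4917,-.2217,.06],9.6)"
```

```text
t 6.75 pos [ 0.492 -0.219  0.162] F [-0.22   0.136 -0.875] yaw_y 9.88112746277265 q [ 0.632  0.726 -0.5    1.89   0.541  0.667 -0.025] shift [ -2.754   0.034 101.95 ]
turn z 0.2811274627726448
```

move_arm:
  motion:
    - [-2, 0, 25, 0, 0, 0, 1]
    - [-3, 0, 40, 0, 0, 0, 1]
    - [-3, 0, 55, 0, 0, 0, 1]
    - [-3, 0, 70, 0, 0, 0, 1]
    - [-3, 0, 85, 0, 0, 0, 1]
  newtons: 60

```text
clock: 7.38
tool_pos: [0.494, -0.2239, 0.0783]
eef_rot: [0.645, 0.764, 0.0, 0.001]
contact_force: [-0.3, 1.0, 3.4]
opening: 0.219
finger_force: 61.2
```

```bash
python3 -c "
from h import *
go([.4917,-.2217,.06],9.6)"
```

```text
t 7.375 pos [ 0.494 -0.224  0.078] F [-0.297  1.004  3.449] yaw_y 9.696578578126823 q [ 0.569  0.854 -0.385  1.931  0.656  0.482 -0.121] shift [ 2.57  -1.925 18.274]
turn z 0.09657857812680959
```

move_arm:
  motion:
    - [2, -2, 6, 0, 0, 0, 1]
    - [2, -2, 12, 0, 0, 0, 1]
    - [2, -2, 17, 0, 0, 0, 1]
    - [2, -2, 17, 0, 0, 0, 1]

```text
clock: 7.88
tool_pos: [0.491, -0.2219, 0.0614]
eef_rot: [0.645, 0.764, 0.0, -0.0]
contact_force: [-0.2, -0.8, -2.0]
opening: 0.215
finger_force: 63.3
```

```bash
python3 -c "
from h import *
go([.4917,-.2217,.058],9.6)
b=snap('side','s2');a=snap('scene','sc2')
f=np.hstack([cv2.resize(b['frame'][120:220,230:340],None,fx=3.6,fy=3.6),cv2.resize(a['frame'][150:250,160:270],None,fx=3.6,fy=3.6)])
cv2.imwrite('pics/s2b.png',f[:,:,::-1])"
```

```text
t 7.875 pos [ 0.491 -0.222  0.061] F [-0.214 -0.846 -1.972] yaw_y 9.719399221608441 q [ 0.55   0.878 -0.355  1.946  0.68   0.439 -0.145] shift [0.094 0.747 3.359]
turn z 0.11939922160843253
```

View pics/s2b.png

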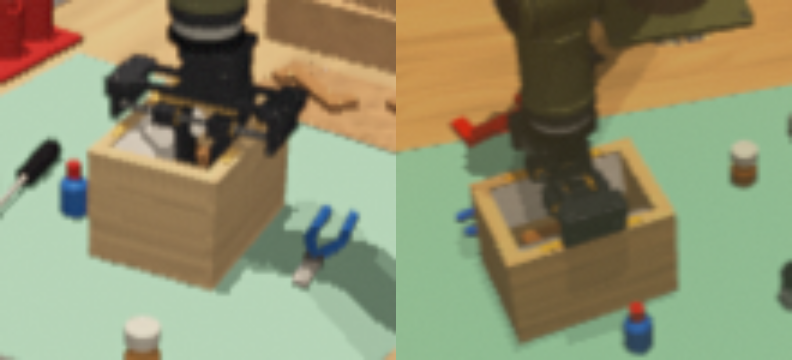

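Both flaps are held open. The bracket shows inside the box (right crop at 530,237), and the gripper body is just above the rim. Going 2 mm deeper, then opening slightly.

move_arm:
  motion:
    - [0, 0, 2, 0, 0, 0, 1]
    - [0, 0, 2, 0, 0, 0, 1]
    - [0, 0, 2, 0, 0, 0, 0.67]
    - [0, 0, 2, 0, 0, 0, 0.67]
    - [0, 0, 2, 0, 0, 0, 0.67]

```text
clock: 8.6
tool_pos: [0.4922, -0.222, 0.0601]
eef_rot: [0.645, 0.764, 0.001, 0.001]
contact_force: [3.4, 0.6, 2.9]
opening: 0.328
finger_force: 6.1
```

move_arm:
  motion:
    - [0, 0, 0, 0, 0, 0, 0.67]
    - [0, 0, -15, 0, 0, 0, 0.67]
    - [0, 0, -40, 0, 0, 0, 0.67]
    - [0, 0, -80, 0, 0, 0, 0.67]
    - [0, 0, -130, 0, 0, 0, 0.67]

```text
clock: 9.22
tool_pos: [0.4884, -0.2222, 0.1896]
eef_rot: [0.645, 0.764, -0.001, -0.003]
contact_force: [1.8, -0.5, -0.2]
opening: 0.331
finger_force: 0.0
```

move_arm:
  motion:
    - [-50, 0, -30, 0, 0, 0, 0.67]
    - [-100, 0, -50, 0, 0, 0, 0.67]
    - [-150, 0, -50, 0, 0, 0, 0.67]
    - [-150, 0, -50, 0, 0, 0, 0.67]

```text
clock: 9.72
tool_pos: [0.514, -0.3753, 0.2395]
eef_rot: [0.648, 0.762, -0.001, 0.0]
contact_force: [0.1, -0.3, -0.3]
opening: 0.328
finger_force: 0.0
```

```bash
python3 -c "
from h import *
go([.4917,-.2217,.058],9.6)
b=snap('side','s3');a=snap('scene','sc3')
f=np.hstack([cv2.resize(b['frame'][120:220,230:340],None,fx=3.6,fy=3.6),cv2.resize(a['frame'][150:250,160:270],None,fx=3.6,fy=3.6)])
cv2.imwrite('pics/s3b.png',f[:,:,::-1])"
```

```text
t 9.725 pos [ 0.514 -0.375  0.24 ] F [ 0.122 -0.347 -0.317] yaw_y 9.238386219107175 q [ 0.863  0.752 -0.581  1.515  0.461  1.014  0.32 ] shift [155.556   2.997 181.201]
turn z -0.36161378089281015
```

View pics/s3b.png

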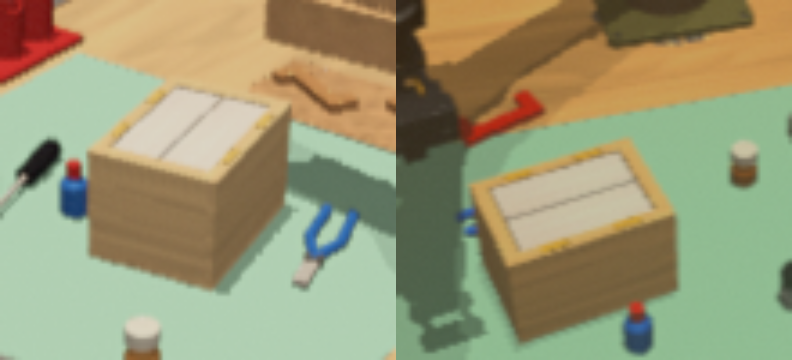

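Both flaps are shut (slit at (190,130) left and (570,203) right), the bracket is inside, the bystanders are unmoved and the gripper is empty and clear. Handing in.

```bash
python3 -c "
from h import *
print(finish_job())"
```

```text
the job is handed in; nothing more can be done
None
```

I took the U bracket, the shape on the white card, from its bin, pushed it through both flaps and let go inside the kit box; the last pictures show both flaps shut and the things by the box in place, and I handed the job in at about 10 s, but no verdict came back.

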